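Take the burr cap off a spice grinder of unknown thread hand and hold it

TASK

The spice grinder with its hopper off is due for cleaning: unscrew the black burr cap in the middle of its deck and lift it off. One of our two grinders has a reverse thread and nobody remembers which, so try the cap both ways to find how it loosens. Finish still holding the cap, roughly level, at least 4 cm above its seat over the machine, and do not disturb the other grinder or the things standing about.

Things in the scene. Friction and masses are not known exactly. Their poses are not given: they have to be found in the camera images.
- grinder_1: Squat white counter-top spice grinder on suction feet (does not move), 132 mm across; round steel deck at 92 mm, drawer and dial on its front (its own -x). Origin: centre of its underside, on the table; z up. Two grinders look exactly alike; open the one WITHOUT hopper_on. One has a right-hand, one a left-hand thread; nothing shows which, the number neither.
- grinder_2: The second grinder, exactly as grinder_1 in shape, size and origin, with the other thread hand.
- cap_1: Black ribbed round cap of grinder_1: 48 mm diameter, 30 mm tall, 55 to 90 g, loose; origin at the centre of its lower rim, 100 mm above the table when seated; z up. Grip its ribbed side from above: TCP 122 to 125 mm above the table keeps the fingertips clear. A right-hand cap loosens anticlockwise seen from above (its yaw grows), a left-hand one clockwise.
- cap_2: Cap of grinder_2, the same as cap_1 but of other hand. Both start within 9 degrees of tight. The wrong way a cap meets a hard stop at once (a round cap then slips in the fingers); the right way it turns lightly, is free 65 to 84 degrees from tight (75 is about right) and stops again near 87. Held in the thread, it rises at most 2 to 6 mm when pulled.
- neck_1 (a point): Top centre of the neck of grinder_1, 121 mm above the table, on the cap's axis, hidden inside the cap. The neck is 26 mm thick, 35 mm over its three short thread ridges, and stands on a burr carrier 72 mm across whose top, 100 mm above the table, is the cap's seat.
- neck_2 (a point): The same point of grinder_2.
- hopper_on: Clear open funnel hopper, 150 mm wide and 98 mm tall, fixed on the deck of the grinder that is NOT to be opened, on the right; origin at the centre of its lower rim, on that grinder's axis, 92.5 mm above the table.
- hopper_off: The other hopper, of the same shape, standing upside down on the table, loose: 155 mm wide, 100 mm tall; origin at the centre of its underside. Bystander.
- spice_jar: Spice jar, 47 x 47 x 97 mm, origin at the centre of its base. Bystander.
- pepper_mill: Small clear mill, 44 x 44 x 90 mm, origin at the centre of its base. Bystander.
- ring_cutter: Steel ring cutter, 68 x 68 x 42 mm, origin at the centre of its base. Bystander.
- shaker: Steel sugar shaker, 64 x 64 x 73 mm, origin at the centre of its base. Bystander.
- brush: Cleaning brush 170 mm long lying on the table along its own x. Bystander.
Not all that is in view belongs to the job. Leave any red look-alike of the cap_2 alone.

How it is judged:
By the outcome, as a careful person would: the job done as asked, in the order asked, and still so for the second after the job is handed in, while the arm keeps its last pose, push and grip.
It also fails if it takes over 45 s, if anything falls off the work surface, if the arm or the gripper's body presses on something with over 40 N, if the wrist force passes 120 N, or if a joint passes its speed limit or range.

ROBOT

A 7-joint arm with a two-finger parallel gripper is mounted at the origin on a cart in front of the work surface, level with it; the furniture and walls round the work are solid. World frame = base frame: x ahead of the robot, y to its left, z up, the work surface at z = 0. Lengths are in m, angles in rad, forces in N, time in s.
With the tool pointing down it reaches from about 0.4 to 0.925 m from the base axis. Payload 5.6 kg.
Tool frame: the origin (TCP) lies between the finger pads, 19 mm behind the fingertips; this is the grasp point; z points along the fingers, y is the line along which they close (so a half turn about z gives the same grasp; the last joint's range is limited). The gripper opens to 85 mm and grips with 20 to 120 N. Pads are 22 mm wide; open, the fingers measure 114 mm over their backs; the gripper's body (76 mm by 85 mm) begins 54 mm behind the grasp point. The pads swing forward as they close: fully open they stand 13 mm farther back than shut.
Start: joints at [1.19, 0.468, -0.012, 1.603, 0.006, 1.071, -0.056], TCP at [0.215, -0.613, 0.25] pointing down, gripper open.
Joint ranges: [-2.53, 2.53], [-0.31, 2.02], [-1.57, 1.55], [0.28, 2.44], [-1.29, 4.43], [0.15, 1.84], [-2.92, 2.92]. Speed limits (rad/s): [2.57, 2.57, 3.14, 3.14, 3.14, 3.14, 3.14].

INTERFACE

Orientations are given as a unit quaternion [x, y, z, w].
In Python, from station import r, optics gives the robot as it stands.
- The arm moves only by the tool move_arm, never from a script. Its argument "moves" is one flat list of numbers, 7 for each row, row after row: the shift along the tool's x, y, z in m, then the turn, a rotation vector about the tool's x, y, z in degrees, then the opening, from 0 (shut) to 1 (fully open). In form: [x, y, z, ax, ay, az, gripper, x, y, z, ax, ay, az, gripper, ...]. A call has 1 to 12 rows; each row is the pose to reach, as a shift and turn from the pose commanded when the call began, along the tool's axes at that moment; what a row does not reach only later rows make up. A row lasts 1/10 s, in which the tool goes at most 50 mm and 8.59 degrees, less where a joint would pass 70% of its speed; a pose out of reach is approached as far as the arm can. A call with a gripper value outside its range is refused whole. The fingers move at their own pace and stop on an object; "squeeze" is the grip in N (left out, the last holds). Time passes only in rows, so rows that repeat a pose let the fingers close. It gives the time, the measured TCP pose, the force, the opening and the grip force at its end, in the units of the state.
- r.observe(): the state, without advancing time (a new reading comes with each control period).
- optics.grab_frame(name): name is "scene" or "side" or "wrist"; returns a dict with "image" (400x640x3 uint8, red, green, blue), "K" (3x3 intrinsics, pixels), "extrinsics" (4x4, takes a point from world to camera coordinates). Camera axes: x right, y down, z forward; pixel columns grow to the right and rows downward; lengths in m; the calibration is good to about 2 mm. The wrist camera is an equidistant fisheye: a pixel r from the principal point sees the ray r / f radians off the axis. A picture is of the moment at which its call begins. There is no depth.
- r.finish_job(): hands the job in; it is judged then, once.
Trained networks look in the newest picture that a camera, given by its name, has taken for a name from the list of things; names that differ only in an ending like _2 or _b are one class to them, and where a whole thing is asked for, a point or a joint stands for the part that bears it (a point fixed in the world has none). Each returns a list of dicts, best first, with "confidence" (0 to 1); they miss things now and then, are a little off and sometimes report something else, mostly with a low value. They report only what shows in the picture. A call takes as long as a camera call. They do not tell look-alikes from the thing itself.
- optics.look_for(camera, name): "point" ([x, y, z] in m, in the coordinates of the camera as it stood for that picture, good to about 4 mm: the middle of the surface that is visible of it).
- optics.silhouettes(camera, name): "mask" (400x640 bool, what is visible of it).
- optics.place_of(camera, name): "point" ([x, y, z] in m, in the coordinates of the camera as it stood for that picture, good to about 4 mm: a listed point, or the origin of a listed thing).
The state is a dict: "time": time; "joint_positions": joint angles; "joint_vel": joint speeds; "joint_efforts": joint torques, N m; "tcp_pos": TCP position; "ee_rot": TCP orientation; "ft_force": force on the tool from outside, world axes, zero at the start; "moment": the same for the moment, N m; "grip_width": finger opening in m; "grasp_force": force on a finger pad.
Only numpy, scipy, OpenCV 4.12 (cv2) and the standard library are available. Lean on these libraries where they do the work, as an engineer would, in place of code of your own. Each camera call takes 0.05 s, during which the arm holds its last target. There are 200 camera calls.

## Working session

There is one attempt and no reset: what is moved stays moved. The work goes in short steps, Python scripts to look and compute and a tool call to move; the robot and the scene stay as the last step left them, time stands still between calls to the robot, and variables do not carry over. Pictures are saved under pics/ and viewed, at most 10 in all, crops included, and the job is handed in when it is done.

Besides the shell and the picture viewer there is one more tool, called after ">>>" in YAML: its name, and indented under it one key for each argument. move_arm: Moves the arm, as the interface text tells. Its arguments: {"type":"object","properties":{"moves":{"type":"array","items":{"type":"number"}},"squeeze":{"type":"number"}},"required":["moves"]}

```bash
mkdir -p pics; cat > h.py <<'E'
import numpy as np, cv2
from station import r, optics
def grab(n,f=None):
    d=optics.grab_frame(n)
    if f: cv2.imwrite('pics/'+f,d['image'][:,:,::-1])
    return d
def w(d,p): return np.linalg.inv(d['extrinsics'])@np.r_[p,1]
def proj(d,P):
    c=(d['extrinsics']@np.r_[P,1])[:3]; u=d['K']@c; return (u[:2]/u[2]).round(0)
E
python3 - <<'E'
from h import *
for n in ['scene','side']:
    d=grab(n,n+'0.png'); print(n)
    for t in ['cap_1','neck_1','grinder_1','hopper_on','spice_jar','pepper_mill','ring_cutter','shaker','brush']:
        for q in optics.place_of(n,t): 
            P=w(d,q['point'])[:3]; print(t,round(q['confidence'],2),P.round(3),proj(d,P))
a=cv2.imread('pics/scene0.png');b=cv2.imread('pics/side0.png')
cv2.imwrite('pics/both.png',np.vstack([a,b])[:, :])
s=r.observe();print(s['tcp_pos'],s['ee_rot'],s['time'])
E
```

```text
scene
cap_1 0.7 [ 0.586 -0.066 -0.   ] [334. 204.]
cap_1 0.65 [0.583 0.073 0.101] [297. 191.]
neck_1 0.86 [0.578 0.072 0.12 ] [298. 186.]
grinder_1 0.92 [ 0.608 -0.337 -0.001] [391. 177.]
hopper_on 0.61 [ 0.6   -0.336  0.09 ] [396. 154.]
hopper_on 0.57 [0.37  0.348 0.001] [247. 308.]
spice_jar 0.68 [ 0.452 -0.243 -0.001] [405. 206.]
pepper_mill 0.73 [ 0.426 -0.162 -0.002] [393. 219.]
ring_cutter 0.81 [ 0.702 -0.072 -0.   ] [314. 187.]
ring_cutter 0.49 [ 0.602 -0.338  0.091] [396. 154.]
shaker 0.56 [ 0.692 -0.172 -0.001] [339. 180.]
brush 0.79 [ 0.377  0.352 -0.   ] [244. 308.]
side
cap_1 0.8 [ 0.582 -0.068  0.002] [337. 248.]
cap_1 0.77 [ 0.603 -0.33   0.103] [373. 291.]
neck_1 0.62 [0.578 0.074 0.123] [326. 190.]
grinder_1 0.93 [ 0.607 -0.336 -0.002] [372. 319.]
grinder_1 0.81 [ 0.58   0.071 -0.001] [326. 219.]
grinder_1 0.49 [ 0.607 -0.333  0.1  ] [375. 293.]
grinder_1 0.27 [ 0.7   -0.072 -0.   ] [374. 243.]
hopper_on 0.58 [ 0.606 -0.332  0.094] [374. 294.]
spice_jar 0.79 [ 0.45  -0.242  0.002] [307. 300.]
pepper_mill 0.68 [ 0.43  -0.158  0.002] [294. 278.]
ring_cutter 0.57 [ 0.703 -0.074 -0.004] [375. 244.]
shaker 0.34 [ 0.603 -0.334  0.123] [375. 287.]
brush 0.82 [ 0.37   0.343 -0.001] [256. 181.]
brush 0.47 [ 0.58   0.07  -0.005] [326. 220.]
[ 0.2153866  -0.6132921   0.24999893] [ 9.85777125e-01  1.68057904e-01 -1.41960326e-05  3.73516164e-05] 1.0
```

View pics/scene0.png

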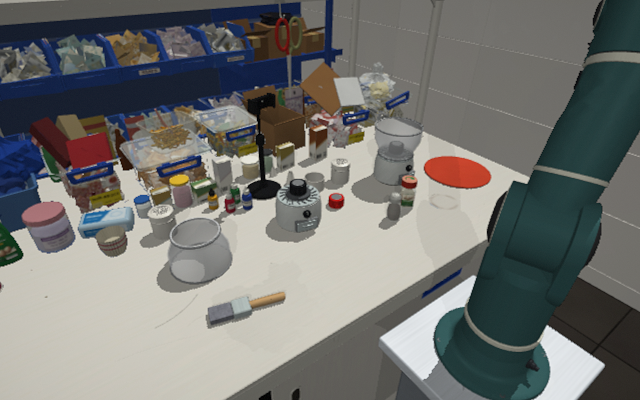

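View pics/side0.png

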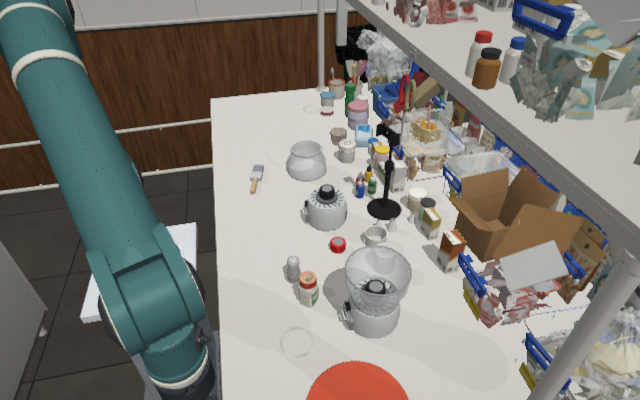

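Candidates for the cap:
- Black cap on the open grinder: scene (298,186), side (326,190). This one has no hopper, so I choose it.
- Cap under the fitted hopper: scene (396,150), side (375,287). Not to be opened.
- Red look-alike on the table: scene (336,201), side (338,244). Leave alone.

Next I'll check it in a close crop and triangulate the cap, the black stand behind it (scene (262,100)) and the orange disc (scene (457,172)).

```bash
cat >> h.py <<'E'
def tri(d1,p1,d2,p2):
    P=[d['K']@d['extrinsics'][:3] for d in(d1,d2)]
    X=cv2.triangulatePoints(P[0],P[1],np.float64(p1).reshape(2,1),np.float64(p2).reshape(2,1))[:,0]; return (X[:3]/X[3]).round(4)
E
python3 - <<'E'
from h import *
s=grab('scene');S=optics.silhouettes('scene','cap_1')
c={}
c['s']=[(q['confidence'],cv2.boundingRect(q['mask'].astype(np.uint8)),np.argwhere(q['mask']).mean(0)[::-1]) for q in S]
d=grab('side');S=optics.silhouettes('side','cap_1')
c['d']=[(q['confidence'],cv2.boundingRect(q['mask'].astype(np.uint8)),np.argwhere(q['mask']).mean(0)[::-1]) for q in S]
print(c)
print('cap pts',tri(s,(298,181),d,(326.5,188)))
print('standtop',tri(s,(262,95),d,(389,132)),'base',tri(s,(265,189),d,(384,208)))
print('disc L',tri(s,(424,170),d,(357,362)), tri(s,(457,172),d,(357,395)))
for x in(.56,.58,.6):print(proj(s,(x,.072,.13)),proj(d,(x,.072,.13)))
print('campos',np.linalg.inv(s['extrinsics'])[:3,3],np.linalg.inv(d['extrinsics'])[:3,3])
a=cv2.resize(s['image'][150:240,230:350],None,fx=4,fy=4,interpolation=2)
b=cv2.resize(d['image'][110:240,290:410],None,fx=3,fy=3,interpolation=2)
z=np.zeros((400,800,3),np.uint8);z[:360,:400]=a[:,:400];z[:390,420:780]=b
cv2.imwrite('pics/crop.png',z[:,:,::-1])
E
```

```text
{'s': [(0.7, (329, 193, 16, 16), array([336.30373832, 200.69158879])), (0.68, (290, 179, 17, 18), array([297.78195489, 187.21804511]))], 'd': [(0.63, (330, 236, 17, 19), array([337.79467681, 245.02661597])), (0.45, (320, 185, 15, 16), array([326.95544554, 192.39108911]))]}
cap pts [0.5807 0.0706 0.1323]
standtop [0.7684 0.0627 0.3166] base [0.7831 0.0721 0.0061]
disc L [ 0.5409 -0.4449  0.0124] [ 0.495  -0.5318  0.0159]
[302. 185.] [320. 189.]
[298. 182.] [326. 188.]
[294. 179.] [332. 187.]
campos [-0.17845873  0.56357541  0.67220451] [ 0.33538245 -0.93007462  0.91421207]
```

View pics/crop.png

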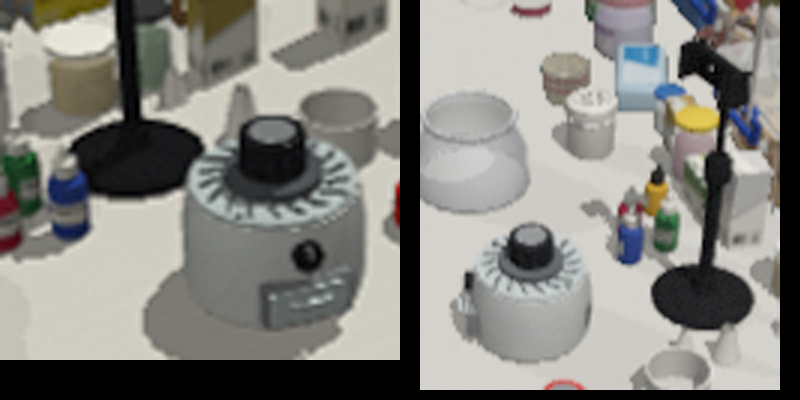

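The crop confirms it: a black cap on the grooved deck with no hopper, at about (0.581, 0.071) with its top at 0.132. The black stand is well behind, at x≈0.77. I'll move above the cap now.

>>> move_arm:
  moves: [0.571,-0.524,-0.03,0,0,-78,1,0.571,-0.524,-0.03,0,0,-78,1,0.571,-0.524,-0.03,0,0,-78,1,0.571,-0.524,-0.03,0,0,-78,1,0.571,-0.524,-0.03,0,0,-78,1,0.571,-0.524,-0.03,0,0,-78,1,0.571,-0.524,-0.03,0,0,-78,1,0.571,-0.524,-0.03,0,0,-78,1,0.571,-0.524,-0.03,0,0,-78,1,0.571,-0.524,-0.03,0,0,-78,1,0.571,-0.524,-0.03,0,0,-78,1,0.571,-0.524,-0.03,0,0,-78,1]
  squeeze: 40

```text
time: 2.4
tcp_pos: [0.4985, -0.0828, 0.2737]
ee_rot: [0.661, 0.751, 0.0, 0.001]
ft_force: [1.5, -0.1, 0.2]
grip_width: 0.0854
grasp_force: 0.0
```

```bash
cat >> h.py <<'E'
from scipy.spatial.transform import Rotation as Rn
def go(P):
    s=r.observe();R=Rn.from_quat(s['ee_rot']);m=R.as_matrix()
    print('t',s['time'],'tcp',s['tcp_pos'].round(4) if hasattr(s['tcp_pos'],'round') else s['tcp_pos'],'xdir',m[:,0].round(4),'zdir',m[:,2].round(4),'j',np.round(s['joint_positions'],3))
    print('F',np.round(s['ft_force'],2),'M',np.round(s['moment'],2),'grip',s['grip_width'],s['grasp_force'])
    if P is not None: print('tool shift',R.inv().apply(np.array(P)-s['tcp_pos']).round(4))
E
python3 - <<'E'
from h import *
go((.581,.071,.24))
E
```

```text
t 2.4 tcp [ 0.4985 -0.0828  0.2737] xdir [-1.274e-01  9.919e-01 -8.000e-04] zdir [ 9.e-04 -7.e-04 -1.e+00] j [ 0.585  0.253 -0.564  1.897  0.157  1.034  0.083]
F [ 1.46 -0.14  0.22] M [-0.05 -0.04  0.01] grip 0.08539832285569193 0.0
tool shift [0.1421 0.1014 0.0336]
```

>>> move_arm:
  moves: [0.142,0.101,0.033,0,0,0,1,0.142,0.101,0.033,0,0,0,1,0.142,0.101,0.033,0,0,0,1,0.142,0.101,0.033,0,0,0,1,0.142,0.101,0.033,0,0,0,1,0.142,0.101,0.033,0,0,0,1]

```text
time: 3.0
tcp_pos: [0.5796, 0.0694, 0.2398]
ee_rot: [0.66, 0.751, -0.0, -0.0]
ft_force: [-1.0, -0.4, -0.3]
grip_width: 0.0853
grasp_force: 0.0
```

```bash
python3 - <<'E'
from h import *
go((.581,.071,.18))
d=grab('wrist','w1.png'); print(d['K'],np.linalg.inv(d['extrinsics'])[:3,3])
for t in ['cap_1','neck_1','grinder_1']:
    for q in optics.place_of('wrist',t): print(t,q['confidence'],w(d,q['point'])[:3].round(4))
for q in optics.silhouettes('wrist','cap_1'): print(q['confidence'],cv2.boundingRect(q['mask'].astype(np.uint8)))
E
```

```text
t 3.0 tcp [0.5796 0.0694 0.2398] xdir [-1.290e-01  9.916e-01 -3.000e-04] zdir [-1.e-03 -4.e-04 -1.e+00] j [ 0.274  0.441 -0.584  1.749  0.278  1.035 -0.28 ]
F [-0.96 -0.35 -0.32] M [ 0.02 -0.01  0.01] grip 0.08529246286534799 0.0
tool shift [0.0014 0.0016 0.0598]
[[309.70691629   0.         319.11944825]
 [  0.         309.70691629 199.81067137]
 [  0.           0.           1.        ]] [0.56924541 0.14618671 0.36423062]
cap_1 0.69 [0.581  0.0732 0.1028]
cap_1 0.69 [ 0.5808 -0.07   -0.0024]
grinder_1 0.87 [0.5826 0.0696 0.0037]
0.7 (289, 255, 38, 42)
0.69 (293, 164, 59, 63)
```

View pics/w1.png

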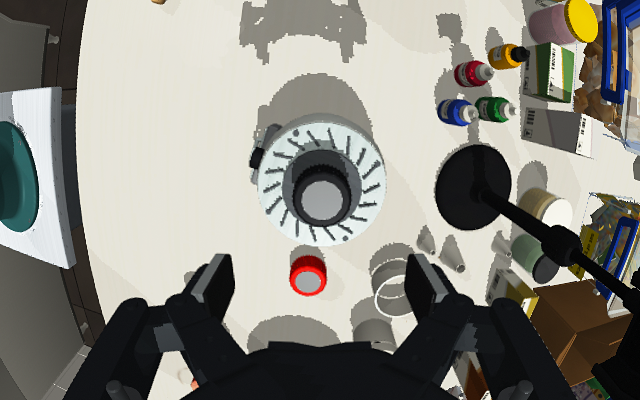

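The wrist view shows the cap's grey top disc centred near (323,203), the deck around it clear, and the stand on the right at (475,185). I'll refine the axis from the disc.

```bash
cat >> h.py <<'E'
def ray(d,p):
    K=d['K'];v=(np.array(p)-K[:2,2])/K[0,0];t=np.linalg.norm(v)
    E=np.linalg.inv(d['extrinsics']);return E[:3,3],E[:3,:3]@np.r_[v/t*np.sin(t),np.cos(t)]
def disc(d,box):
    x,y,W,H=box;g=d['image'][y:y+H,x:x+W].astype(int)
    m=((g.min(2)>90)&(np.ptp(g,axis=2)<30)).astype(np.uint8)
    n,l,st,c=cv2.connectedComponentsWithStats(m);i=1+np.argmin(np.linalg.norm(c[1:]-[W/2,H/2],axis=1))
    return c[i]+[x,y],st[i]
def atz(d,p,z): o,v=ray(d,p);return (o+v*(z-o[2])/v[2]).round(4)
E
python3 - <<'E'
from h import *
d=grab('wrist')
c,st=disc(d,(293,164,59,63));print(c,st,atz(d,c,.13))
np.savez('w1.npz',c=c,E=d['extrinsics'],K=d['K'])
E
```

```text
[321.5175644  197.53629977] [   8   14   42   40 1281] [0.5804 0.0729 0.13  ]
```

>>> move_arm:
  moves: [0.0014,0.0016,0.04,0,0,0,1,0.0014,0.0016,0.06,0,0,0,1,0.0014,0.0016,0.06,0,0,0,1]

```text
time: 3.6
tcp_pos: [0.5793, 0.0695, 0.1776]
ee_rot: [0.661, 0.751, -0.002, -0.002]
ft_force: [-1.1, -0.4, -0.1]
grip_width: 0.0854
grasp_force: 0.0
```

```bash
python3 - <<'E'
from h import *
d=grab('wrist')
S=optics.silhouettes('wrist','cap_1')
a=np.load('w1.npz');d1=dict(K=a['K'],extrinsics=a['E']);o1,v1=ray(d1,a['c'])
for q in S:
    b=cv2.boundingRect(q['mask'].astype(np.uint8))
    try:
        c,st=disc(d,b)
        o,v=ray(d,c);A=np.c_[v1,-v];k=np.linalg.lstsq(A,o-o1,rcond=None)[0]
        print(b,c,st,atz(d,c,.13),'tri',o1+v1*k[0],o+v*k[1])
    except Exception as e: print(b,e)
go((.581,.071,.124))
E
```

```text
(285, 281, 44, 47) [306.69246436 311.56211813] [  8  20  29  22 491] [0.5773 0.0109 0.13  ] tri [0.57443091 0.11204952 0.25853507] [0.57156732 0.11206215 0.2583981 ]
(286, 182, 77, 83) [323.12871287 231.27298444] [  10   25   55   50 2121] [0.5804 0.073  0.13  ] tri [0.58045632 0.07254004 0.12892084] [0.58045812 0.07254027 0.12892085]
t 3.7 tcp [0.5815 0.0706 0.1808] xdir [-1.273e-01  9.919e-01  1.000e-04] zdir [ 3.e-04  1.e-04 -1.e+00] j [ 0.247  0.512 -0.556  1.796  0.329  0.927 -0.324]
F [-0.   -0.19  1.01] M [ 0.04 -0.07  0.04] grip 0.0854269634455556 0.0
tool shift [ 0.0005 -0.0005  0.0568]
```

>>> move_arm:
  moves: [0.002,-0.0008,0.03,0,0,0,1,0.002,-0.0008,0.056,0,0,0,1,0.002,-0.0008,0.056,0,0,0,1,0.002,-0.0008,0.056,0,0,0,0,0.002,-0.0008,0.056,0,0,0,0,0.002,-0.0008,0.056,0,0,0,0,0.002,-0.0008,0.056,0,0,0,0,0.002,-0.0008,0.056,0,0,0,0,0.002,-0.0008,0.056,0,0,0,0]
  squeeze: 35

```text
time: 4.6
tcp_pos: [0.5815, 0.073, 0.1264]
ee_rot: [0.66, 0.751, 0.001, 0.001]
ft_force: [-1.2, 0.4, 5.4]
grip_width: 0.0468
grasp_force: 35.2
```

```bash
python3 - <<'E'
from h import *
grab('wrist','g0.png');go((.5805,.0725,.124))
E
```

```text
t 4.65 tcp [0.5815 0.073  0.1264] xdir [-1.277e-01  9.918e-01 -4.000e-04] zdir [ 0.0034 -0.     -1.    ] j [ 0.214  0.581 -0.521  1.832  0.382  0.826 -0.371]
F [-1.05  0.03  5.  ] M [-0.07  0.19  0.05] grip 0.04634068074497405 35.17562860455655
tool shift [-0.0004 -0.001   0.0024]
```

Gripped. First I'll try anticlockwise, which is negative az since the tool's z points down.

>>> move_arm:
  moves: [0,0,0,0,0,-5,0,0,0,0,0,0,-10,0,0,0,0,0,0,-15,0,0,0,0,0,0,-15,0]

```text
time: 5.05
tcp_pos: [0.581, 0.0736, 0.1263]
ee_rot: [0.557, 0.831, 0.001, 0.001]
ft_force: [-2.0, 1.0, 5.2]
grip_width: 0.0464
grasp_force: 35.5
```

```bash
python3 - <<'E'
from h import *
grab('wrist','g1.png');go(None)
E
```

```text
t 5.1 tcp [0.581  0.0736 0.1263] xdir [-3.789e-01  9.254e-01  4.000e-04] zdir [ 0.0022  0.0013 -1.    ] j [ 0.259  0.598 -0.584  1.829  0.429  0.841 -0.148]
F [-2.16  1.22  4.91] M [ 0.29  0.44 -0.44] grip 0.04648249696919168 35.50424628734618
```

>>> move_arm:
  moves: [0,0,0,0,0,5,0,0,0,0,0,0,10,0,0,0,0,0,0,15,0,0,0,0,0,0,20,0,0,0,0,0,0,25,0,0,0,0,0,0,30,0,0,0,0,0,0,30,0]

```text
time: 5.8
tcp_pos: [0.5817, 0.0732, 0.1263]
ee_rot: [0.753, 0.658, 0.001, 0.001]
ft_force: [0.2, -0.5, 7.7]
grip_width: 0.0463
grasp_force: 35.9
```

```bash
python3 - <<'E'
from h import *
grab('wrist','g2.png');go(None)
ims=[cv2.resize(cv2.imread(f'pics/g{i}.png')[190:390,220:430],None,fx=1.25,fy=1.25) for i in range(3)]
cv2.imwrite('pics/g012.png',np.hstack(ims))
E
```

```text
t 5.85 tcp [0.5816 0.0732 0.1263] xdir [1.314e-01 9.913e-01 6.000e-04] zdir [ 3.8e-03  1.0e-04 -1.0e+00] j [ 0.168  0.567 -0.459  1.835  0.335  0.813 -0.593]
F [-0.94  0.84  7.16] M [-0.03  0.11 -0.15] grip 0.04618019448887331 35.95843343189472
```

View pics/g012.png

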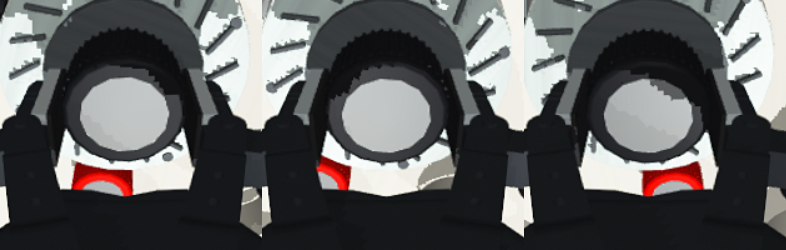

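Anticlockwise met Mz = -0.44 N·m, which fits a stop with the cap slipping. Clockwise ran 30° with hardly any moment. I'll carry on clockwise and watch it.

>>> move_arm:
  moves: [0,0,0,0,0,6,0,0,0,0,0,0,12,0,0,0,0,0,0,18,0,0,0,0,0,0,24,0]

```text
time: 6.25
tcp_pos: [0.5818, 0.0732, 0.1263]
ee_rot: [0.874, 0.487, 0.002, 0.001]
ft_force: [0.5, -0.2, 7.1]
grip_width: 0.046
grasp_force: 35.9
```

```bash
python3 - <<'E'
from h import *
go(None)
E
```

```text
t 6.25 tcp [0.5818 0.0732 0.1263] xdir [0.5262 0.8503 0.0026] zdir [ 4.1e-03  5.0e-04 -1.0e+00] j [ 0.093  0.547 -0.359  1.839  0.259  0.796 -0.953]
F [ 0.47 -0.18  7.1 ] M [-0.01 -0.    0.06] grip 0.04600797393757851 35.93560504181937
```

>>> move_arm:
  moves: [0,0,0,0,0,6,0,0,0,0,0,0,12,0,0,0,0,0,0,18,0,0,0,0,0,0,21,0,0,0,0,0,0,21,0]

```text
time: 6.75
tcp_pos: [0.5818, 0.0732, 0.1263]
ee_rot: [0.947, 0.321, 0.002, 0.0]
ft_force: [0.1, 0.1, 7.2]
grip_width: 0.0465
grasp_force: 35.9
```

```bash
python3 - <<'E'
from h import *
go(None)
E
```

```text
t 6.75 tcp [0.5818 0.0732 0.1263] xdir [0.7942 0.6076 0.0035] zdir [ 4.1e-03  4.0e-04 -1.0e+00] j [ 0.027  0.534 -0.271  1.844  0.194  0.785 -1.264]
F [0.08 0.09 7.22] M [ 0.   -0.05 -0.1 ] grip 0.04651677474198842 35.946137751191145
```

It has turned 75° clockwise from the stop with the moment near zero, so this is a left-hand thread. Now a gentle pull.

>>> move_arm:
  moves: [0,0,-0.003,0,0,0,0,0,0,-0.006,0,0,0,0,0,0,-0.01,0,0,0,0,0,0,-0.012,0,0,0,0,0,0,-0.012,0,0,0,0]

```text
time: 7.25
tcp_pos: [0.5805, 0.0728, 0.1366]
ee_rot: [0.947, 0.32, 0.0, 0.0]
ft_force: [2.3, 0.6, -0.4]
grip_width: 0.0461
grasp_force: 36.3
```

```bash
python3 - <<'E'
from h import *
go(None)
E
```

```text
t 7.25 tcp [0.5805 0.0728 0.1366] xdir [7.949e-01 6.068e-01 7.000e-04] zdir [ 8.e-04  1.e-04 -1.e+00] j [ 0.031  0.519 -0.275  1.839  0.188  0.807 -1.259]
F [ 2.29  0.62 -0.37] M [ 0.08 -0.38 -0.03] grip 0.04613044546942895 36.303465390556084
```

The pull force is only about the cap's weight, so it's free. I'll raise it to around 75 mm.

>>> move_arm:
  moves: [0,0,-0.01,0,0,0,0,0,0,-0.02,0,0,0,0,0,0,-0.035,0,0,0,0,0,0,-0.05,0,0,0,0,0,0,-0.065,0,0,0,0,0,0,-0.065,0,0,0,0,0,0,-0.065,0,0,0,0,0,0,-0.065,0,0,0,0]

```text
time: 8.05
tcp_pos: [0.5797, 0.0726, 0.2006]
ee_rot: [0.947, 0.32, -0.001, -0.0]
ft_force: [-0.7, 0.1, -0.1]
grip_width: 0.0464
grasp_force: 37.7
```

```bash
python3 - <<'E'
from h import *
go(None)
a=grab('scene');b=grab('side');c=grab('wrist')
for n,d in (('scene',a),('side',b)):
    for t in('cap_1','neck_1'):
        for q in optics.place_of(n,t): print(n,t,round(q['confidence'],2),w(d,q['point'])[:3].round(3))
z=np.hstack([cv2.resize(a['image'][120:240,240:360],(390,390)),cv2.resize(b['image'][120:240,270:390],(390,390))])
cv2.imwrite('pics/end.png',z[:,:,::-1])
E
```

```text
t 8.05 tcp [0.5797 0.0726 0.2006] xdir [ 0.795   0.6066 -0.0012] zdir [-1.3e-03 -3.0e-04 -1.0e+00] j [ 0.048  0.437 -0.295  1.797  0.154  0.932 -1.231]
F [-0.65  0.12 -0.06] M [-0.01 -0.01  0.  ] grip 0.04638242775856579 37.67379345145855
scene cap_1 0.78 [ 0.582 -0.067  0.002]
scene cap_1 0.5 [0.581 0.07  0.18 ]
scene neck_1 0.59 [0.577 0.073 0.122]
side cap_1 0.66 [ 0.583 -0.067 -0.001]
side cap_1 0.59 [ 0.602 -0.335  0.1  ]
side cap_1 0.53 [0.578 0.072 0.176]
side neck_1 0.88 [ 0.606 -0.337  0.125]
side neck_1 0.66 [0.578 0.071 0.125]
side neck_1 0.4 [ 0.58   0.07  -0.002]
```

View pics/end.png

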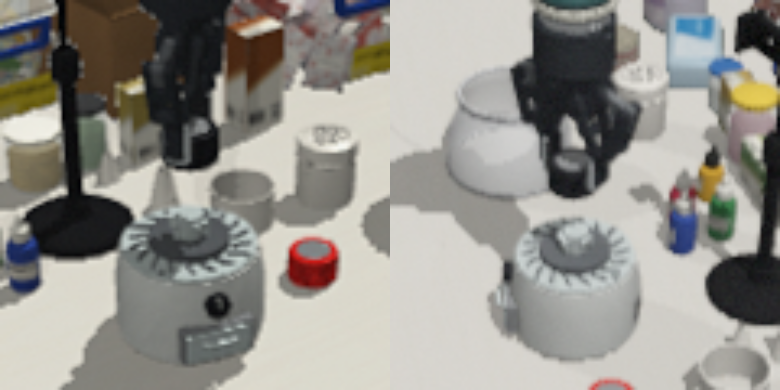

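Both views show the cap level in the fingers about 75 mm above its seat, the bare threaded neck on the deck, and nothing else moved. Handing in.

```bash
python3 -c "
from station import r
print(r.finish_job())"
```

```text
the job is handed in; nothing more can be done
None
```

The burr cap is off the hopperless grinder, which has the left-hand thread (it hit the stop anticlockwise and loosened clockwise); the gripper holds the cap level about 75 mm above its seat, nothing else near the machine moved in the final views, and the job is handed in.

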